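# Let a roller out of the lever dispenser and ease the lid shut

## Robot

A 6-joint arm with a two-finger parallel gripper is mounted at the origin on a cart in front of the work surface, level with it; the furniture and walls round the work are solid. World frame = base frame: x ahead of the robot, y to its left, z up, the work surface at z = 0. Lengths are in m, angles in degrees, forces in N, time in s.
With the tool pointing down it reaches from about 0.275 to 1 m from the base axis. Payload 8.4 kg.
Tool frame: the origin (TCP) lies between the finger pads; the fingertips stand 25 mm ahead of it and the grasp point (between the pads) lies 6 mm ahead of it; z points along the fingers, y is the line along which they close (so a half turn about z gives the same grasp; the last joint's range is limited). The gripper opens to 85 mm and grips with 20 to 120 N. Pads are 22 mm wide; open, the fingers measure 114 mm over their backs; the gripper's body (76 mm by 85 mm) begins 54 mm behind the grasp point. The pads swing forward as they close: fully open they stand 13 mm farther back than shut.
Start: joints at [-66.486, 20.225, 93.587, -0, 66.188, -0.138], TCP at [0.251, -0.573, 0.256] pointing down, gripper open.
Joint ranges: [-150.9, 150.9], [-52.94, 120.26], [3.33, 152.33], [-74.26, 254.26], [0, 154.13], [-172.89, 172.89]. Speed limits (degrees/s): [127.2, 127.2, 159.86, 180, 180, 180].

## Interface

Orientations are given as a 3x3 rotation matrix whose columns are the frame's x, y, z axes.
In Python, from bench import r gives the robot as it stands.
- The arm moves only by the tool servo_tool, never from a script. Its argument "commands" is a list of rows, each a list of 3 entries, a list of its own where there are three numbers: the turn, a rotation vector about the tool's x, y, z in degrees, then the shift along the tool's x, y, z in m, then the finger opening in m, from 0 to 0.0854. In form: [[[rx, ry, rz], [tx, ty, tz], jaw], ...]. A call has exactly 5 rows; each row is the pose to reach, as a shift and turn from the pose commanded when the call began, along the tool's axes at that moment; what a row does not reach only later rows make up. A row lasts 1/12 s, in which the tool goes at most 41.7 mm and 7.16 degrees, less where a joint would pass 70% of its speed; a pose out of reach is approached as far as the arm can. A call with a gripper value outside its range is refused whole. The fingers move at their own pace and stop on an object; the grip force is fixed at half the most. Time passes only in rows, so rows that repeat a pose let the fingers close, or fill a call up. It gives the time, the measured TCP pose, the force, the opening and the grip force at its end, in the units of the state.
- r.sense(): the state, without advancing time (a new reading comes with each control period).
- r.grab_frame(name): name is "scene" or "side" or "wrist"; returns the picture (400x640x3 uint8, blue, green, red); there is no depth.
- r.camera_info(name): a dict with "mtx" (3x3 intrinsics, pixels), "T" (4x4, takes a point from camera to world coordinates); the wrist camera has in their place "hand_eye" (4x4, takes a point from camera to tool coordinates, whose origin is the TCP and whose axes are the flange's). Camera axes: x right, y up, looking along -z (the intrinsics and any distortion apply to the point x, -y, -z); pixel columns grow to the right and rows downward; lengths in m; the calibration is good to about 2 mm. The wrist camera is an equidistant fisheye: a pixel r from the principal point sees the ray r / f radians off the axis. A picture is of the moment at which its call begins: read the wrist's pose just before it. camera_info takes no time and is no camera call.
- r.sign_off(): hands the job in; it is judged then, once.
The state is a dict: "clock": time; "joint_pos": joint angles; "qvel": joint speeds; "joint_efforts": joint torques, N m; "eef_pos": TCP position; "orientation": TCP orientation; "contact_force": force on the tool from outside, world axes, zero at the start; "ft_torque": the same for the moment, N m; "width": finger opening in m; "finger_force": force on a finger pad.
Only numpy, scipy, OpenCV 4.12 (cv2) and the standard library are available. Lean on these libraries where they do the work, as an engineer would, in place of code of your own. Each camera call takes 0.05 s, during which the arm holds its last target. There are 200 camera calls.

## Task

With the fingertips, press the red lever of the blue-lidded roller dispenser all the way down so that its lid lifts fully, and keep it down until the steel roller has rolled out and lies still in the catch tray in front. Then let the lever rise slowly under the fingertips, so that the lid comes down shut gently and never slams, and move clear. Leave the roller lying in the tray, and do not touch a roller, pick anything up or disturb the green-lidded dispenser and the other things.

Things in the scene. Friction and masses are not known exactly. Their poses are not given: they have to be found in the camera images.
- blue_dispenser: The roller dispenser: grey sheet metal, blue lid, fixed to the worktop. Origin: under the middle of its hopper; x points to its back, y to the left of someone facing its front, z up. Hopper x -42 to +50, y -34 to +34, 120 mm high, open on top at the back; black gear case on its right side (to y -48). The lever runs forward along the right side (-y); a catch tray lies in front. To be used.
- green_dispenser: The other roller dispenser: grey sheet metal, green lid, fixed to the worktop. Origin: under the middle of its hopper; x points to its back, y to the left of someone facing its front, z up. Hopper x -42 to +50, y -34 to +34, 120 mm high, open on top at the back; black gear case on its right side (to y -48). The lever runs forward along the right side (-y); a catch tray lies in front. To be left alone.
- blue_pad (a point): Centre of the top of the red lever pad, 36 (x) by 34 mm (y), of the blue-lidded dispenser. In its frame: (-81, -93, 131) mm at rest, (-84, -93, 85) fully pressed: 46 mm nearly straight down. It slopes 0.2 rad up to the front at rest, 0.2 rad down when pressed. 2.5 N starts it, 6 to 7 N holds it down, then a hard stop. Let go, it snaps up and the lid slams.
- blue_tray (a point): Middle of the floor of the blue-lidded dispenser's catch tray, at (-66, 0, 11) mm in its frame. The tray spans x -91 to -42, 60 mm wide inside; the lip is 38 mm high.
- blue_lever: The lever of the blue-lidded dispenser: a 10 mm steel bar with the red pad at its front end. Origin on its pivot, at (30, -56, 100) mm in the dispenser's frame; turns about the dispenser's y axis by 0.4 rad.
- blue_lid (a joint): Angle of the blue lid (65 by 86 mm, hinged at its top edge, which is 112 mm up): 0 = shut, sloping down over the mouth; 1.2 = fully open, about level. Geared to the lever: 3 times the lever's angle, so lever and lid always move together. A spring shuts it. Open, its front edge is at x = -94 mm, 120 mm up, y -32 to +32.
- green_lid (a joint): Angle of the green lid, same meaning. It stays at 0.
- blue_roller_center (a point): Centre of the bright steel roller (20 mm thick, 50 mm long, about 100 g, lying across) in the blue-lidded dispenser. At the start it rests on the ramp behind the lid, at (-25, 0, 47) mm in the dispenser's frame; when the lid lifts it rolls out by itself and drops into the tray, where it lies against the lip at about x = -81, z = 20 mm.
- green_roller_center (a point): Centre of the like roller in the green-lidded dispenser. It stays behind its lid.
- bowl: Spun steel bowl full of bolts, 142 mm wide, 78 mm high, loose; origin at its underside. Bystander.
- soap_drum: White and red drum, 89 mm wide, 136 mm high, loose; origin at its underside. Bystander.
- bolt_1: Rusty hex bolt, 28 mm long, lying loose; origin at its underside. Bystander.
- bolt_2: Rusty hex bolt, 32 mm long, lying loose; origin at its underside. Bystander.
- bolt_3: Rusty hex bolt, 30 mm long, lying loose; origin at its underside. Bystander.

How it is judged (in metres and radians):
On the way, in this order (a step that is already met when the one before it is completed fails the run):
1. the fingers hold the lever down with the blue lid open (over 1.0 of 1.2 rad) and the roller lies still in the catch tray, for 0.3 s (value of joint blue_lid above 1 rad and contact force between the fingers and blue_lever above 0.3 N and linear speed of blue_roller below 0.05 m/s and x of blue_roller_center in the frame of blue_dispenser between -0.095 and -0.05 m and y of blue_roller_center in the frame of blue_dispenser between -0.035 and 0.035 m and z of blue_roller_center in the frame of blue_dispenser below 0.032 m), for 0.3 s.
2. the lid comes down (0.1 to 0.6 rad) with the fingers still on the lever (value of joint blue_lid between 0.1 and 0.6 rad and contact force between the fingers and blue_lever above 0.3 N), for 0.1 s.
At the end, for the whole second after the job is handed in: The blue lid is shut (below 0.05 rad), its roller lies at rest in the catch tray, the green lid is shut with its roller still behind it (value of joint each of blue_lid, green_lid below 0.05 rad and linear speed of blue_roller below 0.03 m/s and x of blue_roller_center in the frame of blue_dispenser between -0.095 and -0.05 m and y of blue_roller_center in the frame of blue_dispenser between -0.035 and 0.035 m and z of blue_roller_center in the frame of blue_dispenser below 0.032 m and x of green_roller_center in the frame of green_dispenser between -0.045 and 0.05 m and z of green_roller_center in the frame of green_dispenser below 0.09 m); the robot touches nothing.
It fails at once if the blue lid slams (falls faster than 1.5 rad/s below 0.7 rad) (velocity of joint blue_lid below -1.5 rad/s and value of joint blue_lid below 0.7 rad).
It fails at once if the green lid is opened (over 0.1 rad) (value of joint green_lid above 0.1 rad).
It fails at once if a roller is touched by the robot (contact force between any of the arm, the fingers and blue_roller above 0.5 N or contact force between any of the arm, the fingers and green_roller above 0.5 N).
It fails at once if a roller is lifted (z of blue_roller_center in the frame of blue_dispenser above 0.09 m or z of green_roller_center in the frame of green_dispenser above 0.09 m).
It fails at once if a bystander is moved by more than 25 mm (distance of any of bowl, soap_drum, bolt_1, bolt_2, bolt_3 from where it was at the start of the episode above 0.025 m).
It also fails if it takes over 43 s, if anything falls off the work surface, if the arm or the gripper's body presses on something with over 40 N, if the wrist force passes 120 N, or if a joint passes its speed limit or range.

## Working session

There is one attempt and no reset: what is moved stays moved. The work goes in short steps, Python scripts to look and compute and a tool call to move; the robot and the scene stay as the last step left them, time stands still between calls to the robot, and variables do not carry over. Pictures are saved under pics/ and viewed, at most 10 in all, crops included, and the job is handed in when it is done.

Besides the shell and the picture viewer there is one more tool, called after "Call:" by a JSON object that holds its "name" and its "arguments", one argument or row to a line. servo_tool: Moves the arm, as the interface text tells. Its arguments: {"type":"object","properties":{"commands":{"type":"array"}},"required":["commands"]}

```bash
mkdir -p pics; python3 - <<'E'
from bench import r
import cv2,numpy as np
s=r.sense();print(s)
for n in("scene","side"):
    cv2.imwrite(f"pics/{n}0.png",r.grab_frame(n));i=r.camera_info(n);print(n,i)
E
```

```text
{'clock': 0.0, 'joint_pos': array([-6.64881179e+01,  2.02628508e+01,  9.36294987e+01, -5.19615298e-04,
        6.61860505e+01, -1.39336454e-01]), 'qvel': array([ 0.07330578, -0.04043228,  0.026784  , -0.00707084, -0.02827523,
       -0.133513  ]), 'joint_efforts': array([ 1.26972409e-03, -6.05249476e+01, -3.42062151e+01,  1.07254036e-04,
        9.26909270e-03,  4.35313439e-05]), 'eef_pos': array([ 0.25053564, -0.57211254,  0.25555452]), 'orientation': array([[ 9.16003006e-01,  4.01171020e-01, -5.53491194e-04],
       [ 4.01171402e-01, -9.16002151e-01,  1.25142369e-03],
       [-4.96420618e-06, -1.36835270e-03, -9.99999064e-01]]), 'contact_force': array([-0.29544951,  0.29458776,  0.65708848]), 'ft_torque': array([ 0.01756105, -0.00138358, -0.03735169]), 'finger_force': 0.0, 'width': 0.08507726365865846}
scene {'mtx': array([[507.96326978,   0.        , 328.48657974],
       [  0.        , 507.96326978, 208.65335748],
       [  0.        ,   0.        ,   1.        ]]), 'T': array([[ 0.99683153,  0.07100845, -0.03584265,  0.44788796],
       [-0.07768545,  0.77233862, -0.63044272, -1.08059528],
       [-0.0170841 ,  0.63122964,  0.77540782,  1.43106632],
       [ 0.        ,  0.        ,  0.        ,  1.        ]])}
side {'mtx': array([[457.14044132,   0.        , 317.38573415],
       [  0.        , 457.14044132, 198.90047986],
       [  0.        ,   0.        ,   1.        ]]), 'T': array([[ 0.9996262 ,  0.00711511, -0.02639771,  0.47491625],
       [-0.02722437,  0.34767743, -0.93721889, -1.50227947],
       [ 0.00250947,  0.93758721,  0.34774117,  0.64086389],
       [ 0.        ,  0.        ,  0.        ,  1.        ]])}
```

View pics/scene0.png

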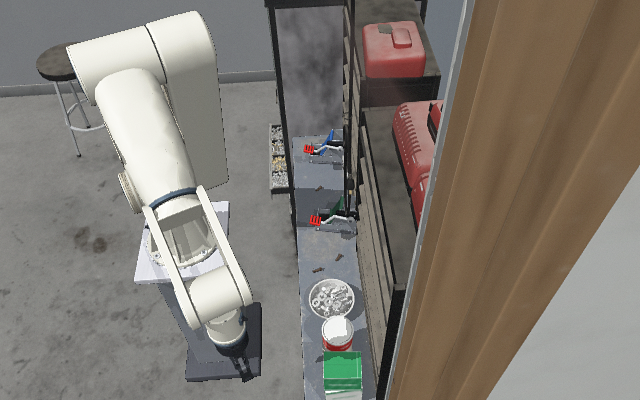

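View pics/side0.png

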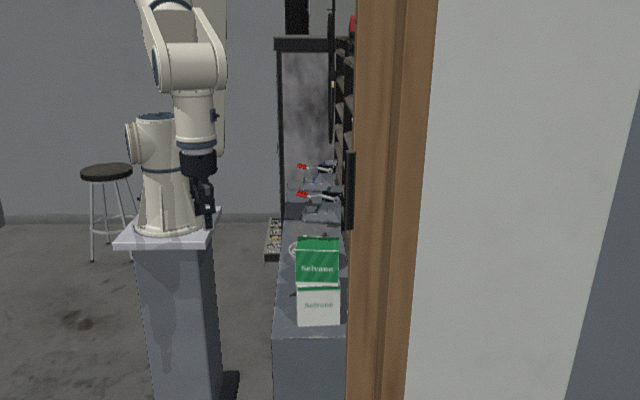

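The scene view shows the blue dispenser around (325,148) and the green one around (332,217), with red pads at (310,149) and (316,220). A rack stands to the right. I'll enlarge both views.

```bash
python3 - <<'E'
import cv2,numpy as np
a=cv2.imread("pics/scene0.png")[115:245,270:370]
b=cv2.imread("pics/side0.png")[140:240,260:370]
a=cv2.resize(a,(450,585),interpolation=cv2.INTER_CUBIC);b=cv2.resize(b,(350,318),interpolation=cv2.INTER_CUBIC)
c=np.zeros((585,800,3),np.uint8);c[:,:450]=a;c[:318,450:]=b
cv2.imwrite("pics/crop0.png",c)
for n in("scene","side"):
    im=cv2.imread(f"pics/{n}0.png");h=cv2.cvtColor(im,cv2.COLOR_BGR2HSV)
    for nm,lo,hi in(("red",(0,170,90),(6,255,255)),("red2",(174,170,90),(180,255,255)),("blue",(105,120,60),(125,255,255)),("green",(60,90,20),(85,255,255))):
        m=cv2.inRange(h,lo,hi);k,l,st,ce=cv2.connectedComponentsWithStats(m)
        for i in range(1,k):
            if st[i,4]>8 and 270<ce[i][0]<370: print(n,nm,st[i],ce[i].round(1))
E
```

```text
scene red [304 145  10   9  57] [308.4 149.1]
scene red [309 215  12  11  78] [314.7 220.3]
scene red [326 340  26  11  85] [337.8 347. ]
scene blue [321 130  13  17  64] [328.5 137.8]
scene blue [320 148   7   8  24] [322.3 151.3]
scene green [329 197  15  20 108] [336.8 206.8]
scene green [ 324  352   38   38 1317] [342.  369.7]
scene green [338 391  10   2  10] [342.5 391.4]
side red [297 164   9   5  29] [301.1 165.8]
side red [296 191  11   6  44] [301.  193.6]
side blue [312 178   4   5   9] [313.4 179.9]
side green [327 187   3   5   9] [328. 189.]
side green [315 206   5   7  12] [317.  208.9]
side green [ 295  237   44   46 1696] [316.9 259. ]
side green [298 286  43   5 113] [317.8 288. ]
```

View pics/crop0.png

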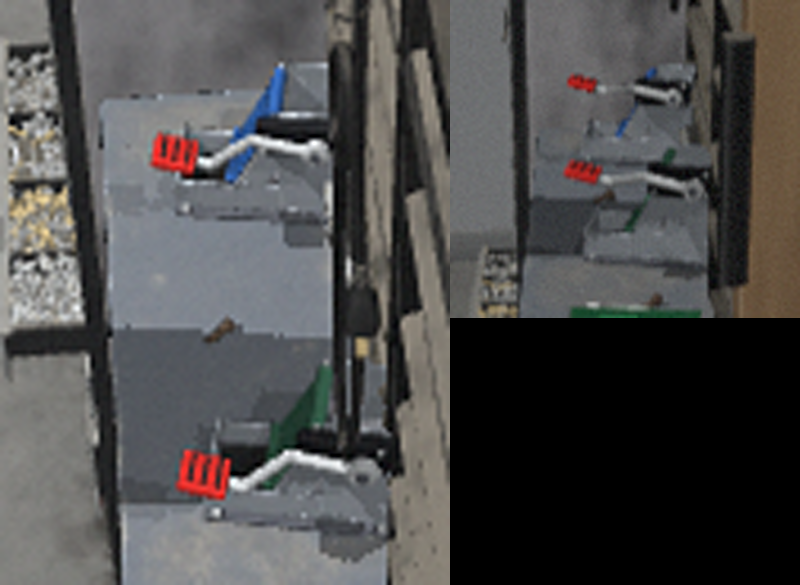

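The crop shows both dispensers facing the robot (-x world), each with its striped red pad and lever on the side nearer the camera. The blue pad is at about (308,149) in scene and (301,166) in side. I'll triangulate the pads.

```bash
cat > h.py <<'E'
from bench import r
import numpy as np
def ray(n,u,v):
    i=r.camera_info(n);K=i["mtx"];T=i["T"]
    d=np.array([(u-K[0,2])/K[0,0],-(v-K[1,2])/K[1,1],-1]);d=T[:3,:3]@d
    return T[:3,3],d/np.linalg.norm(d)
def tri(p,q):
    A=0;b=0
    L=[ray("scene",*p),ray("side",*q)]
    for o,d in L: P=np.eye(3)-np.outer(d,d);A=A+P;b=b+P@o
    x=np.linalg.solve(A,b);return x,[np.linalg.norm((np.eye(3)-np.outer(d,d))@(x-o))for o,d in L]
def plane(n,u,v,z):
    o,d=ray(n,u,v);return o+d*(z-o[2])/d[2]
E
python3 - <<'E'
from h import *
np.set_printoptions(precision=4,suppress=True)
print("bpad",tri((308.4,149.1),(301.1,165.8)),plane("scene",308.4,149.1,.131))
print("gpad",tri((314.7,220.3),(301,193.6)),plane("scene",314.7,220.3,.131))
S=lambda x,y:(270+x/4.5,115+y/4.5)
for nm,p,z in(("blid hinge far",(283,67),.112),("b lid low near",(232,181),.04),("pivot",(318,150),.10),("table far-left corner",(102,98),0),("table left near",(120,500),0),("bwall foot near",(185,215),0),("bwall foot back",(325,215),0),
 ("green hinge far",(327,368),.112),("green wall foot",(210,520),0),("black post",(335,300),0.2),("pipe low",(345,440),.2)):
    print(nm,plane("scene",*S(*p),z))
for u,v in((320,187),(338,257),(332,300),(337,335)):print(plane("scene",u,v,0.0))
E
```

```text
bpad (array([0.4578, 0.2674, 0.1266]), [np.float64(0.0011037483262589097), np.float64(0.0011037483262588406)]) [0.4567 0.2628 0.131 ]
gpad (array([ 0.4602, -0.0647,  0.1267]), [np.float64(0.00046633953037739865), np.float64(0.0004663395303772816)]) [ 0.4597 -0.068   0.131 ]
blid hinge far [0.5559 0.3783 0.112 ]
b lid low near [0.5062 0.3183 0.04  ]
pivot [0.5774 0.2874 0.1   ]
table far-left corner [0.3969 0.4765 0.    ]
table left near [ 0.3957  0.0138 -0.    ]
bwall foot near [0.4642 0.3206 0.    ]
bwall foot back [0.5857 0.3091 0.    ]
green hinge far [0.5611 0.0395 0.112 ]
green wall foot [ 0.465  -0.0122  0.    ]
black post [0.5655 0.0288 0.2   ]
pipe low [ 0.5597 -0.1013  0.2   ]
[0.4904 0.1907 0.    ]
[ 0.5297 -0.1295  0.    ]
[ 0.4961 -0.2902  0.    ]
[ 0.5014 -0.41    0.    ]
```

```bash
python3 - <<'E'
from h import *
np.set_printoptions(precision=4,suppress=True)
i=r.camera_info("wrist");print(i)
for u,v in((346,190),(328,120),(333,40),(278,120)):
    for y in(.5,.2,-.1,-.4):
        o,d=ray("side",u,v);print((u,v),o+d*(y-o[1])/d[1])
print(tri((344,200),(333,100)))
def t2(x):return tuple(np.round(x*1000))
R=r.sense()["orientation"];p=r.sense()["eef_pos"]
q=p
for w in((.33,-.25,.256),(.37,.1,.256),(.455,.263,.24)):
    print(w,R.T@(np.array(w)-q));q=np.array(w)
E
```

```text
{'mtx': array([[309.7069,   0.    , 323.1672],
       [  0.    , 309.7069, 196.7834],
       [  0.    ,   0.    ,   1.    ]]), 'hand_eye': array([[ 0.0007,  0.9505,  0.3108,  0.0788],
       [ 1.    , -0.0006, -0.0004, -0.0004],
       [-0.0001,  0.3108, -0.9505, -0.118 ],
       [ 0.    ,  0.    ,  0.    ,  1.    ]])}
(346, 190) [ 0.6643  0.5    -0.0589]
(346, 190) [0.6359 0.2    0.0459]
(346, 190) [ 0.6075 -0.1     0.1508]
(346, 190) [ 0.5792 -0.4     0.2556]
(328, 120) [0.5771 0.5    0.2674]
(328, 120) [0.5617 0.2    0.3234]
(328, 120) [ 0.5464 -0.1     0.3793]
(328, 120) [ 0.5311 -0.4     0.4353]
(333, 40) [0.5943 0.5    0.5997]
(333, 40) [0.5764 0.2    0.6058]
(333, 40) [ 0.5585 -0.1     0.612 ]
(333, 40) [ 0.5406 -0.4     0.6182]
(278, 120) [0.3577 0.5    0.268 ]
(278, 120) [0.3753 0.2    0.3239]
(278, 120) [ 0.3928 -0.1     0.3797]
(278, 120) [ 0.4104 -0.4     0.4356]
(array([ 0.5418, -0.2706,  0.4642]), [np.float64(0.008660463174358193), np.float64(0.008660463174358122)])
(0.33, -0.25, 0.256) [ 0.202  -0.2632 -0.    ]
(0.37, 0.1, 0.256) [ 0.1771 -0.3046  0.0004]
(0.455, 0.263, 0.24) [ 0.1433 -0.1152  0.0161]
```

The wrist camera stands 79 mm out along tool +x. I'll turn the tool with the base swing so the camera stays away from the rack, and keep the transit retracted.

Call:
{"name": "servo_tool", "arguments": {
  "commands": [
    [[0, 0, -4], [0.02, -0.026, 0], 0],
    [[0, 0, -8], [0.041, -0.053, 0], 0],
    [[0, 0, -12], [0.061, -0.079, 0], 0],
    [[0, 0, -16], [0.081, -0.106, 0], 0],
    [[0, 0, -20], [0.101, -0.132, 0], 0]
  ]
}}

```text
clock: 0.52
eef_pos: [0.2901, -0.4093, 0.2558]
orientation: [[0.721, 0.692, -0.0], [0.692, -0.721, 0.001], [0.0, -0.001, -1.0]]
contact_force: [1.4, 0.6, 0.5]
width: 0.0255
finger_force: 0.0
```

Call:
{"name": "servo_tool", "arguments": {
  "commands": [
    [[0, 0, -4], [0.028, -0.018, 0], 0],
    [[0, 0, -8], [0.056, -0.035, 0], 0],
    [[0, 0, -12], [0.083, -0.053, 0], 0],
    [[0, 0, -16], [0.111, -0.07, 0], 0],
    [[0, 0, -20], [0.139, -0.088, 0], 0]
  ]
}}

```text
clock: 0.93
eef_pos: [0.33, -0.2499, 0.2562]
orientation: [[0.441, 0.897, 0.0], [0.897, -0.441, 0.0], [0.0, -0.0, -1.0]]
contact_force: [0.0, -0.1, -0.4]
width: -0.0002
finger_force: 0.0
```

Call:
{"name": "servo_tool", "arguments": {
  "commands": [
    [[0, 0, -4], [0.035, -0.015, 0], 0],
    [[0, 0, -8], [0.07, -0.03, 0], 0],
    [[0, 0, -12], [0.105, -0.045, 0], 0],
    [[0, 0, -16], [0.14, -0.06, 0], 0],
    [[0, 0, -20], [0.175, -0.075, 0], 0]
  ]
}}

```text
clock: 1.35
eef_pos: [0.34, -0.0597, 0.2563]
orientation: [[0.108, 0.994, 0.0], [0.994, -0.108, -0.0], [0.0, 0.0, -1.0]]
contact_force: [2.1, 0.1, -0.4]
width: 0.0002
finger_force: 0.0
```

Call:
{"name": "servo_tool", "arguments": {
  "commands": [
    [[0, 0, -4], [0.036, 0, 0], 0],
    [[0, 0, -8], [0.072, 0, 0], 0],
    [[0, 0, -12], [0.108, 0, 0], 0],
    [[0, 0, -16], [0.145, 0, 0], 0],
    [[0, 0, -20], [0.181, 0, 0], 0]
  ]
}}

```text
clock: 1.77
eef_pos: [0.3602, 0.1205, 0.2563]
orientation: [[-0.24, 0.971, 0.0], [0.971, 0.24, 0.0], [-0.0, 0.0, -1.0]]
contact_force: [0.2, -0.2, -0.7]
width: 0.0001
finger_force: 0.0
```

Call:
{"name": "servo_tool", "arguments": {
  "commands": [
    [[0, 0, -4], [0.02, 0.018, 0], 0],
    [[0, 0, -8], [0.04, 0.036, 0], 0],
    [[0, 0, -12], [0.06, 0.054, 0], 0],
    [[0, 0, -16], [0.085, 0.072, 0], 0],
    [[0, 0, -16], [0.085, 0.072, 0], 0]
  ]
}}

```text
clock: 2.18
eef_pos: [0.4126, 0.2221, 0.2564]
orientation: [[-0.5, 0.866, 0.002], [0.866, 0.5, 0.002], [0.001, 0.003, -1.0]]
contact_force: [0.2, -0.6, -0.0]
width: -0.0001
finger_force: 0.0
```

Now a wrist picture to refine the pad position.

```bash
cat >> h.py <<'E'
def wray(u,v,s):
    i=r.camera_info("wrist");K=i["mtx"];H=i["hand_eye"]
    a=np.array([(u-K[0,2])/K[0,0],(v-K[1,2])/K[1,1]]);t=np.linalg.norm(a)
    d=np.array([a[0]/t*np.sin(t),-a[1]/t*np.sin(t),-np.cos(t)])
    R=s["orientation"];return s["eef_pos"]+R@H[:3,3],R@H[:3,:3]@d
def wplane(u,v,z,s):
    o,d=wray(u,v,s);return o+d*(z-o[2])/d[2]
E
python3 - <<'E'
from h import *
import cv2
np.set_printoptions(precision=4,suppress=True)
s=r.sense();im=r.grab_frame("wrist");cv2.imwrite("pics/w1.png",im)
h=cv2.cvtColor(im,cv2.COLOR_BGR2HSV)
m=cv2.inRange(h,(0,150,70),(8,255,255))|cv2.inRange(h,(172,150,70),(180,255,255))
m=cv2.morphologyEx(m,cv2.MORPH_CLOSE,np.ones((7,7)))
k,l,st,ce=cv2.connectedComponentsWithStats(m)
for i in range(1,k):
    if st[i,4]>100:
        print(st[i],ce[i],wplane(*ce[i],.131,s))
        c=cv2.findContours((l==i).astype(np.uint8),0,2)[0][0]
        for q in cv2.boxPoints(cv2.minAreaRect(c)):print(q,wplane(*q,.131,s))
E
```

```text
[ 373  148   51   51 1456] [398.3386 173.2995] [0.4553 0.2711 0.131 ]
[370.9698 175.3057] [0.4364 0.258  0.131 ]
[397.7434 146.0981] [0.4424 0.2899 0.131 ]
[425.683  171.7095] [0.4752 0.2846 0.131 ]
[398.9095 200.917 ] [0.4693 0.2514 0.131 ]
```

View pics/w1.png

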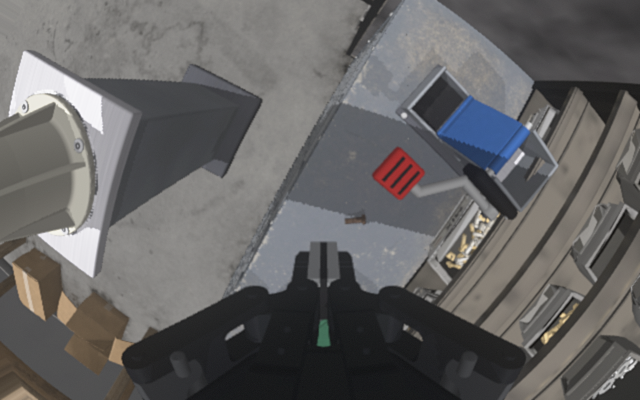

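The picture shows the red pad centred at pixel (398,173), which maps to (0.455, 0.271). The scene camera gave (0.457, 0.265), so I'll aim for (0.456, 0.269).

Call:
{"name": "servo_tool", "arguments": {
  "commands": [
    [[0, 0, 0], [0.006, 0.02, 0], 0],
    [[0, 0, 0], [0.012, 0.04, 0.01], 0],
    [[0, 0, 0], [0.019, 0.061, 0.03], 0],
    [[0, 0, 0], [0.019, 0.061, 0.06], 0],
    [[0, 0, 0], [0.019, 0.061, 0.06], 0]
  ]
}}

```text
clock: 2.65
eef_pos: [0.4517, 0.2631, 0.1917]
orientation: [[-0.494, 0.869, -0.007], [0.869, 0.494, -0.004], [-0.0, -0.008, -1.0]]
contact_force: [-1.7, -2.1, -0.3]
width: 0.0001
finger_force: 0.0
```

```bash
python3 - <<'E'
from h import *
import cv2
np.set_printoptions(precision=4,suppress=True)
s=r.sense();print(s["eef_pos"],s["contact_force"]);im=r.grab_frame("wrist")
h=cv2.cvtColor(im,cv2.COLOR_BGR2HSV)
m=cv2.inRange(h,(0,150,70),(8,255,255))|cv2.inRange(h,(172,150,70),(180,255,255))
m=cv2.morphologyEx(m,cv2.MORPH_CLOSE,np.ones((7,7)))
k,l,st,ce=cv2.connectedComponentsWithStats(m)
for i in range(1,k):
    if st[i,4]>100: print(st[i],ce[i],wplane(*ce[i],.131,s))
cv2.imwrite("pics/w2.png",im[100:400,170:570])
E
```

```text
[0.4517 0.2631 0.1917] [-1.6666 -2.1036 -0.2547]
[ 304  188   70   64 2502] [338.4608 219.7538] [0.4556 0.273  0.131 ]
```

View pics/w2.png

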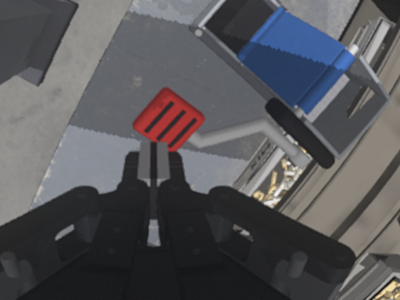

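The fingertips are just short of and above the pad, which lies at crop pixel (170,120), as intended. I'll descend to the contact region.

Call:
{"name": "servo_tool", "arguments": {
  "commands": [
    [[0, 0, 0], [0, 0, 0.01], 0],
    [[0, 0, 0], [0, 0, 0.02], 0],
    [[0, 0, 0], [0, 0, 0.034], 0],
    [[0, 0, 0], [0, 0, 0.034], 0],
    [[0, 0, 0], [0, 0, 0.034], 0]
  ]
}}

```text
clock: 3.12
eef_pos: [0.4538, 0.2644, 0.1624]
orientation: [[-0.494, 0.869, -0.001], [0.869, 0.494, -0.0], [-0.0, -0.001, -1.0]]
contact_force: [0.5, 0.3, -0.1]
width: 0.0001
finger_force: 0.0
```

Call:
{"name": "servo_tool", "arguments": {
  "commands": [
    [[0, 0, 0], [0.003, 0.004, 0], 0],
    [[0, 0, 0], [0.003, 0.004, 0.005], 0],
    [[0, 0, 0], [0.003, 0.004, 0.01], 0],
    [[0, 0, 0], [0.003, 0.004, 0.015], 0],
    [[0, 0, 0], [0.003, 0.004, 0.02], 0]
  ]
}}

```text
clock: 3.53
eef_pos: [0.456, 0.2696, 0.1421]
orientation: [[-0.495, 0.869, 0.0], [0.869, 0.495, 0.0], [0.0, 0.0, -1.0]]
contact_force: [-1.9, 1.1, 3.1]
width: 0.0
finger_force: 1.7
```

Call:
{"name": "servo_tool", "arguments": {
  "commands": [
    [[0, 0, 0], [0, 0, 0.005], 0],
    [[0, 0, 0], [0, 0, 0.01], 0],
    [[0, 0, 0], [0, 0, 0.015], 0],
    [[0, 0, 0], [0, 0, 0.02], 0],
    [[0, 0, 0], [0, 0, 0.025], 0]
  ]
}}

```text
clock: 3.95
eef_pos: [0.4559, 0.2694, 0.1168]
orientation: [[-0.495, 0.869, -0.0], [0.869, 0.495, -0.0], [0.0, -0.0, -1.0]]
contact_force: [-2.7, 1.3, 5.5]
width: 0.0
finger_force: 3.0
```

Call:
{"name": "servo_tool", "arguments": {
  "commands": [
    [[0, 0, 0], [0, 0, 0.002], 0],
    [[0, 0, 0], [0, 0, 0.004], 0],
    [[0, 0, 0], [0, 0, 0.005], 0],
    [[0, 0, 0], [0, 0, 0.006], 0],
    [[0, 0, 0], [0, 0, 0.007], 0]
  ]
}}

```text
clock: 4.37
eef_pos: [0.4565, 0.2695, 0.1107]
orientation: [[-0.495, 0.869, 0.001], [0.869, 0.495, 0.0], [-0.0, 0.001, -1.0]]
contact_force: [-5.2, -1.3, 21.9]
width: -0.0
finger_force: 11.5
```

That 22 N is the hard stop, so the lever is fully down. I'll hold it there and look.

Call:
{"name": "servo_tool", "arguments": {
  "commands": [
    [[0, 0, 0], [0, 0, 0], 0],
    [[0, 0, 0], [0, 0, 0], 0],
    [[0, 0, 0], [0, 0, 0], 0],
    [[0, 0, 0], [0, 0, 0], 0],
    [[0, 0, 0], [0, 0, 0], 0]
  ]
}}

```text
clock: 4.78
eef_pos: [0.4565, 0.2694, 0.111]
orientation: [[-0.495, 0.869, 0.001], [0.869, 0.495, 0.0], [-0.0, 0.001, -1.0]]
contact_force: [-4.6, -0.9, 14.0]
width: 0.0002
finger_force: 7.7
```

Call:
{"name": "servo_tool", "arguments": {
  "commands": [
    [[0, 0, 0], [0, 0, 0], 0],
    [[0, 0, 0], [0, 0, 0], 0],
    [[0, 0, 0], [0, 0, 0], 0],
    [[0, 0, 0], [0, 0, 0], 0],
    [[0, 0, 0], [0, 0, 0], 0]
  ]
}}

```text
clock: 5.2
eef_pos: [0.4565, 0.2694, 0.111]
orientation: [[-0.495, 0.869, 0.001], [0.869, 0.495, 0.0], [-0.0, 0.001, -1.0]]
contact_force: [-4.5, -0.8, 14.5]
width: -0.0002
finger_force: 7.7
```

Call:
{"name": "servo_tool", "arguments": {
  "commands": [
    [[0, 0, 0], [0, 0, 0], 0],
    [[0, 0, 0], [0, 0, 0], 0],
    [[0, 0, 0], [0, 0, 0], 0],
    [[0, 0, 0], [0, 0, 0], 0],
    [[0, 0, 0], [0, 0, 0], 0]
  ]
}}

```text
clock: 5.62
eef_pos: [0.4565, 0.2694, 0.111]
orientation: [[-0.495, 0.869, 0.001], [0.869, 0.495, 0.0], [-0.0, 0.001, -1.0]]
contact_force: [-4.3, -0.2, 14.0]
width: -0.0001
finger_force: 7.7
```

```bash
python3 - <<'E'
from h import *
import cv2
im=r.grab_frame("wrist");sc=r.grab_frame("scene")
c=np.zeros((600,800,3),np.uint8);c[:350,:560]=im[0:350,80:640]
c[350:600,:300]=cv2.resize(sc[115:175,290:362],(300,250));cv2.imwrite("pics/w3.png",c)
E
```

```text
(no output)
```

View pics/w3.png

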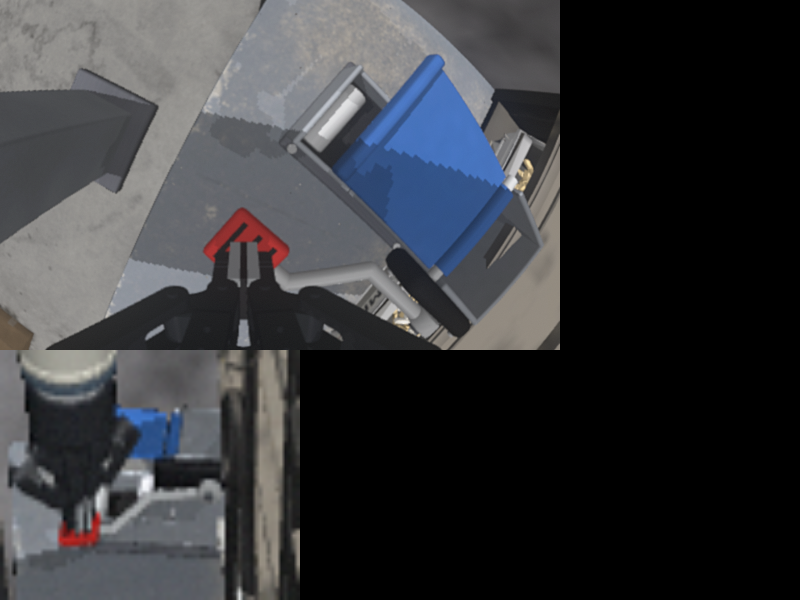

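The lid is fully open and the steel roller lies in the tray against the lip, at picture pixel (335,118). Now I'll let the lever up slowly, at about 19 mm/s (lid about 0.5 rad/s).

Call:
{"name": "servo_tool", "arguments": {
  "commands": [
    [[0, 0, 0], [0, 0, -0.0016], 0],
    [[0, 0, 0], [0, 0, -0.0032], 0],
    [[0, 0, 0], [0, 0, -0.0048], 0],
    [[0, 0, 0], [0, 0, -0.0064], 0],
    [[0, 0, 0], [0, 0, -0.008], 0]
  ]
}}

```text
clock: 6.13
eef_pos: [0.4559, 0.2694, 0.1182]
orientation: [[-0.495, 0.869, -0.001], [0.869, 0.495, -0.0], [0.0, -0.0, -1.0]]
contact_force: [-4.5, 1.7, 4.7]
width: 0.0003
finger_force: 2.9
```

Call:
{"name": "servo_tool", "arguments": {
  "commands": [
    [[0, 0, 0], [0, 0, -0.0016], 0],
    [[0, 0, 0], [0, 0, -0.0032], 0],
    [[0, 0, 0], [0, 0, -0.0048], 0],
    [[0, 0, 0], [0, 0, -0.0064], 0],
    [[0, 0, 0], [0, 0, -0.008], 0]
  ]
}}

```text
clock: 6.55
eef_pos: [0.4557, 0.2694, 0.1261]
orientation: [[-0.495, 0.869, -0.001], [0.869, 0.495, -0.0], [0.0, -0.001, -1.0]]
contact_force: [-4.6, 1.8, 5.4]
width: -0.0002
finger_force: 2.6
```

Call:
{"name": "servo_tool", "arguments": {
  "commands": [
    [[0, 0, 0], [0, 0, -0.0016], 0],
    [[0, 0, 0], [0, 0, -0.0032], 0],
    [[0, 0, 0], [0, 0, -0.0048], 0],
    [[0, 0, 0], [0, 0, -0.0064], 0],
    [[0, 0, 0], [0, 0, -0.008], 0]
  ]
}}

```text
clock: 6.97
eef_pos: [0.4562, 0.2693, 0.1344]
orientation: [[-0.495, 0.869, 0.0], [0.869, 0.495, -0.0], [-0.0, 0.0, -1.0]]
contact_force: [-3.3, 0.5, 4.6]
width: -0.0001
finger_force: 1.9
```

Call:
{"name": "servo_tool", "arguments": {
  "commands": [
    [[0, 0, 0], [0, 0, -0.0014], 0],
    [[0, 0, 0], [0, 0, -0.0028], 0],
    [[0, 0, 0], [0, 0, -0.0042], 0],
    [[0, 0, 0], [0, 0, -0.0056], 0],
    [[0, 0, 0], [0, 0, -0.007], 0]
  ]
}}

```text
clock: 7.38
eef_pos: [0.4567, 0.2693, 0.1416]
orientation: [[-0.495, 0.869, 0.001], [0.869, 0.495, -0.0], [-0.001, 0.001, -1.0]]
contact_force: [1.2, -1.6, 2.2]
width: -0.0002
finger_force: 1.5
```

Call:
{"name": "servo_tool", "arguments": {
  "commands": [
    [[0, 0, 0], [0, 0, -0.0014], 0],
    [[0, 0, 0], [0, 0, -0.0028], 0],
    [[0, 0, 0], [0, 0, -0.0042], 0],
    [[0, 0, 0], [0, 0, -0.0056], 0],
    [[0, 0, 0], [0, 0, -0.007], 0]
  ]
}}

```text
clock: 7.8
eef_pos: [0.4563, 0.2696, 0.1485]
orientation: [[-0.495, 0.869, 0.0], [0.869, 0.495, 0.0], [0.0, 0.001, -1.0]]
contact_force: [2.9, -1.0, 1.3]
width: -0.0
finger_force: 1.2
```

Call:
{"name": "servo_tool", "arguments": {
  "commands": [
    [[0, 0, 0], [0, 0, -0.0014], 0],
    [[0, 0, 0], [0, 0, -0.0028], 0],
    [[0, 0, 0], [0, 0, -0.0042], 0],
    [[0, 0, 0], [0, 0, -0.0056], 0],
    [[0, 0, 0], [0, 0, -0.007], 0]
  ]
}}

```text
clock: 8.22
eef_pos: [0.456, 0.2694, 0.1554]
orientation: [[-0.495, 0.869, -0.0], [0.869, 0.495, -0.0], [0.0, -0.0, -1.0]]
contact_force: [1.6, 0.7, 1.5]
width: 0.0002
finger_force: 1.0
```

The fingers are still in light contact near the rest height. I'll keep rising slowly, then move clear.

Call:
{"name": "servo_tool", "arguments": {
  "commands": [
    [[0, 0, 0], [0, 0, -0.0014], 0],
    [[0, 0, 0], [0, 0, -0.0028], 0],
    [[0, 0, 0], [0, 0, -0.0042], 0],
    [[0, 0, 0], [0, 0, -0.0056], 0],
    [[0, 0, 0], [0, 0, -0.007], 0]
  ]
}}

```text
clock: 8.63
eef_pos: [0.4556, 0.2692, 0.1621]
orientation: [[-0.495, 0.869, -0.001], [0.869, 0.495, -0.0], [0.0, -0.001, -1.0]]
contact_force: [0.6, 0.7, -0.2]
width: 0.0
finger_force: 0.0
```

Call:
{"name": "servo_tool", "arguments": {
  "commands": [
    [[0, 0, 0], [0, 0, -0.0014], 0],
    [[0, 0, 0], [0, 0, -0.0028], 0],
    [[0, 0, 0], [0, 0, -0.0042], 0],
    [[0, 0, 0], [0, 0, -0.0056], 0],
    [[0, 0, 0], [0, 0, -0.007], 0]
  ]
}}

```text
clock: 9.05
eef_pos: [0.4561, 0.2694, 0.1694]
orientation: [[-0.495, 0.869, -0.0], [0.869, 0.495, -0.0], [0.0, -0.0, -1.0]]
contact_force: [0.5, 0.2, -0.6]
width: 0.0001
finger_force: 0.0
```

Call:
{"name": "servo_tool", "arguments": {
  "commands": [
    [[0, 0, 0], [0, 0, -0.01], 0],
    [[0, 0, 0], [0, 0, -0.03], 0],
    [[0, 0, 0], [0, 0, -0.06], 0],
    [[0, 0, 0], [0, 0, -0.08], 0],
    [[0, 0, 0], [0, 0, -0.08], 0]
  ]
}}

```text
clock: 9.47
eef_pos: [0.4581, 0.2706, 0.2543]
orientation: [[-0.495, 0.869, 0.006], [0.869, 0.495, 0.004], [0.0, 0.007, -1.0]]
contact_force: [0.7, 1.0, 0.5]
width: -0.0003
finger_force: 0.0
```

```bash
python3 - <<'E'
from h import *
import cv2
print(r.sense()["eef_pos"],r.sense()["contact_force"])
cv2.imwrite("pics/w4.png",r.grab_frame("wrist"))
E
```

```text
[0.45811995 0.27059714 0.25428613] [0.73463088 1.01225272 0.45379464]
```

View pics/w4.png

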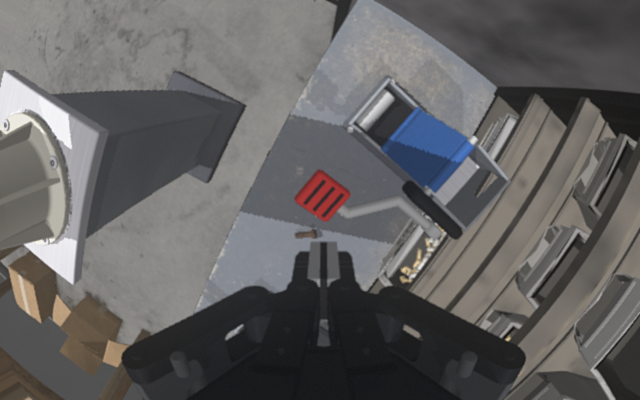

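The lid is shut (blue at pixel (430,145)), the roller lies in the tray at about (377,112), and the arm is clear. I'll let the arm settle and hand in.

Call:
{"name": "servo_tool", "arguments": {
  "commands": [
    [[0, 0, 0], [0, 0, 0], 0],
    [[0, 0, 0], [0, 0, 0], 0],
    [[0, 0, 0], [0, 0, 0], 0],
    [[0, 0, 0], [0, 0, 0], 0],
    [[0, 0, 0], [0, 0, 0], 0]
  ]
}}

```text
clock: 9.93
eef_pos: [0.4558, 0.2692, 0.2485]
orientation: [[-0.495, 0.869, -0.001], [0.869, 0.495, -0.001], [-0.0, -0.001, -1.0]]
contact_force: [-0.1, -1.3, -0.1]
width: 0.0002
finger_force: 0.0
```

```bash
python3 -c "
from bench import r
print(r.sign_off())"
```

```text
the job is handed in; nothing more can be done
None
```

The blue lever was pressed to its stop, the roller rolled out and lies in the tray, and the lid was let down slowly and is shut; the job is handed in with the arm clear, but sign-off returned no verdict.

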